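# Release a dead centrifuge's lid with the release pin

### The job

The microcentrifuge has lost its power with the lid locked. Take the lid-release pin from the bench stand and with its thin tip press the recessed release plunger in the sloping console, feeling for it and without forcing it, until the lid springs ajar; then swing the lid up until it is fully open. Hang the pin back in its own fork of the stand, and leave everything else on the bench where it is.

Things in the scene. Friction and masses are not known exactly. Their poses are not given: they have to be found in the camera images.
- centrifuge: Microcentrifuge, fixed, 240 deep (x) x 210 wide (y) x 150 mm high. Origin: centre of its underside; x points from the front (console, towards the robot) to the back (lid hinge), z up. Grey lid on top; before it a grey console slopes down to the front at 30 degrees from level, from height 106 at x = -55 to 68 at x = -120 mm. On it a black knob, 10 mm high, 48 mm to the right of the release hole.
- release_hole (a point): Centre of the mouth of the round release hole, 9 mm across, in the left part of the console (seen from the robot), flush with its surface. The frame's z axis is the hole's axis, pointing out of the console (30 degrees from vertical, leaning to the robot), x points up the slope. The sprung plunger fills the hole at a depth that differs each time, 7 to 13 mm below the surface.
- plunger (a joint): How far the plunger is pressed from its rest, m: 0 at rest, 0.007 at its hard stop. It is sprung: about 4 N to start it, rising to about 6 to 10 N where it lets the lid go, 4 to 5 mm in; it springs back when freed. Beyond the stop it does not give, and more than 30 N on the pin spoils the mechanism.
- lid (a joint): Lid angle, rad: 0 shut and locked, 1.35 fully open at its stop. When the plunger lets go, a spring lifts the lid to about 0.25; a stiff hinge then keeps it wherever it is left, and about 4 to 6 N upward at the lip swings it on.
- lid_lip (a point): Middle of the lower front edge of the lid's finger lip, a tongue 70 mm wide (y), 18 long and 9 thick jutting from the middle of the lid's front edge over the console, 185 mm from the hinge line; about 30 mm free under it when shut. Axes turn with the lid: x from lip to hinge, z out of the lid's top.
- lid_hinge (a point): Middle of the lid's hinge line, 130 mm above the bench; the line runs along y. Opening swings the lip up and back to the far side. With the lid shut the lip's lower edge lies 3 mm and the lid's underside 5 mm below the hinge line. A steel catch 18 mm wide hangs 25 mm below the middle of the underside, 150 mm from the hinge.
- pin: Lid-release pin, loose, about 70 g, metal, hanging upright by its collar in a fork, handle up. Origin: centre of the collar's underside; z runs along the pin to the handle's end. Collar 22 mm across, 5 thick; above it a ribbed round handle 16 across, up to z = 51 mm; below it a shaft 9 across down to z = -50 and a thin tip 4.5 across down to z = -75 mm.
- pin_tip (a point): End of the pin's thin tip, 75 mm below the collar's underside.
- pin_grip (a point): Point on the pin's axis in the handle, 28 mm above the collar's underside; a grip here keeps the fingertips clear of the collar.
- stand: Bench stand, fixed, base 120 x 300 x 12 mm; a bar along y at x = 25 mm carries three forks, 90 mm apart, open to the front (-x), tops 160 mm above the bench, slots 12 mm wide. Origin: centre of the underside. The collar sits at x = -20 mm behind a lip 3 mm high on the prong ends: lift 6 mm before moving forward, or lift straight out. The pin and two pipettes hang in the forks, in any order.
- pipette_a: White pipette hanging in a fork, 205 mm long, 27 mm across; its top is 80 mm above the fork. Origin: underside of its collar. Not to be disturbed.
- pipette_b: Grey pipette of the same size and shape in another fork. Origin: underside of its collar. Not to be disturbed.
- jar: Small jar with a green cap, 54 mm across, 75 mm high. Origin: centre of its underside. Not to be disturbed.
- reagent: Amber reagent bottle, 68 mm across, 150 mm high. Origin: centre of its underside. Not to be disturbed.
- wash: White bottle with a red cap, 70 mm across, 160 mm high. Origin: centre of its underside. Not to be disturbed.
- beaker: Glass beaker, 60 mm across, 85 mm high. Origin: centre of its underside. Not to be disturbed.
- cap: Blue screw cap lying open side up, 64 mm across, 24 mm high. Origin: centre of its underside. Not to be disturbed.
- tube_rack: Blue rack of small tubes, 70 x 120 mm, 47 mm high. Origin: centre of its underside. Not to be disturbed.
Not all that is in view belongs to the job. Of the things shaped like the pin, the metal one is meant.

How it is judged:
By the outcome, as a careful person would: the job done as asked, in the order asked, and still so for the second after the job is handed in, with the robot touching nothing.
It also fails if it takes over 64 s, if anything falls off the work surface, if the arm or the gripper's body presses on something with over 40 N, if the wrist force passes 120 N, or if a joint passes its speed limit or range.

### The arm

A 6-joint arm with a two-finger parallel gripper is mounted at the origin on the work surface. World frame = base frame: x ahead of the robot, y to its left, z up, the work surface at z = 0. Lengths are in m, angles in rad, forces in N, time in s.
With the tool pointing down it reaches from about 0.25 to 0.775 m from the base axis. Payload 4 kg.
Tool frame: the origin (TCP) lies on the centre line of the jaws, within the pads' length; the fingertips stand 11 mm ahead of it and the grasp point (between the pads) lies 8 mm behind it (bot.tcp_to_tips is the distance from the TCP to the fingertips, in m); z points along the fingers, y is the line along which they close (so a half turn about z gives the same grasp; the last joint's range is limited). The gripper opens to 85 mm and grips with 20 to 120 N. Pads are 22 mm wide; open, the fingers measure 114 mm over their backs; the gripper's body (76 mm by 85 mm) begins 54 mm behind the grasp point. The pads swing forward as they close: fully open they stand 13 mm farther back than shut.
Start: joints at [-1.235, 0.087, 1.371, -0, 1.684, -0.103], TCP at [0.234, -0.498, 0.206] pointing down, gripper open.
Joint ranges: [-3.1, 3.1], [-0.76, 2.03], [0.27, 2.55], [-1.08, 4.22], [0.17, 2.65], [-2.57, 2.57]. Speed limits (rad/s): [2.79, 2.79, 3.14, 3.14, 3.14, 3.14].

### API

Orientations are given as a unit quaternion [x, y, z, w].
In Python, from bench import get_state, snapshot, bot, models gives the robot as it stands.
- The arm moves only by the tool step_arm, never from a script. Its argument "moves" is a list of rows, each a list of 3 entries, a list of its own where there are three numbers: the turn, a rotation vector about the tool's x, y, z normalised to -1 to 1, where 1 is 90 degrees, then the shift along the tool's x, y, z normalised to -1 to 1, where 1 is 400 mm, then the gripper's target within -1 to 1 (fully open at 1, half-way at 0, shut at -1). In form: [[[rx, ry, rz], [tx, ty, tz], hand], ...]. A call has 1 to 12 rows; each row is the pose to reach, as a shift and turn from the pose commanded when the call began, along the tool's axes at that moment; what a row does not reach only later rows make up. A row lasts 1/8 s, in which the tool goes at most 62.5 mm and 10.7 degrees, less where a joint would pass 70% of its speed; a pose out of reach is approached as far as the arm can. A call with a number of a shift or a turn outside -1 to 1 is refused whole. A call with a gripper value outside its range is refused whole. The fingers move at their own pace and stop on an object; "squeeze" is the grip in N (left out, the last holds). Time passes only in rows, so rows that repeat a pose let the fingers close. It gives the time, the measured TCP pose, the force, the opening and the grip force at its end, in the units of the state.
- get_state(): the state, without advancing time (a new reading comes with each control period).
- snapshot(name): name is "scene" or "top"; returns a dict with "pixels" (480x640x3 uint8, red, green, blue), "fx", "fy", "cx", "cy" (pixels), "rvec" (rotation vector, rad) and "tvec" (3), from world to camera coordinates, as OpenCV has them. Camera axes: x right, y down, z forward; pixel columns grow to the right and rows downward; lengths in m; the calibration is good to about 2 mm. A picture is of the moment at which its call begins. There is no depth.
- bot.sign_off(): hands the job in; it is judged then, once.
Trained networks look in a picture, given as the dict that the camera call returned (one of the last four; its "shot" number tells which), for a name from the list of things; names that differ only in an ending like _2 or _b are one class to them, and where a whole thing is asked for, a point or a joint stands for the part that bears it (a point fixed in the world has none). Each returns a list of dicts, best first, with "conf" (0 to 1); they miss things now and then, are a little off and sometimes report something else, mostly with a low value. They report only what shows in the picture. A call takes as long as a camera call. They do not tell look-alikes from the thing itself.
- models.look_for(picture, query): "pixel" ([column, row] in pixels, amid what is visible of it).
- models.masks_of(picture, query): "mask" (480x640 bool, what is visible of it) and "pixel" ([column, row] in pixels, amid what is visible of it).
- models.spot_point(picture, query): "pixel" ([column, row] in pixels: a listed point, or the origin of a listed thing).
The state is a dict: "time": time; "q": joint angles; "dq": joint speeds; "joint_efforts": joint torques, N m; "tcp_pos": TCP position; "eef_rot": TCP orientation; "force": force on the tool from outside, world axes, zero at the start; "ft_torque": the same for the moment, N m; "grip_width": opening from 0.0 (shut) to 1.0 (fully open); "grip_force": force on a finger pad.
Only numpy, scipy, OpenCV 4.12 (cv2) and the standard library are available. Lean on these libraries where they do the work, as an engineer would, in place of code of your own. Each camera call takes 0.05 s, during which the arm holds its last target. There are 200 camera calls.

## Working session

There is one attempt and no reset: what is moved stays moved. The work goes in short steps, Python scripts to look and compute and a tool call to move; the robot and the scene stay as the last step left them, time stands still between calls to the robot, and variables do not carry over. Pictures are saved under pics/ and viewed, at most 10 in all, crops included, and the job is handed in when it is done.

Besides the shell and the picture viewer there is one more tool, called after "Call:" as name(argument=value, ...), one argument or row to a line, values as JSON. step_arm: Moves the arm, as the interface text tells. Its arguments: {"type":"object","properties":{"moves":{"type":"array"},"squeeze":{"type":"number"}},"required":["moves"]}

```bash
mkdir -p pics
cat > h.py <<'E'
import numpy as np, cv2
from scipy.spatial.transform import Rotation as R
from bench import get_state, snapshot, bot, models
def cam(s):
    K=np.array([[s['fx'],0,s['cx']],[0,s['fy'],s['cy']],[0,0,1.]]); Rm=cv2.Rodrigues(np.array(s['rvec'],float))[0]; t=np.array(s['tvec'],float).ravel()
    return K,Rm,t
def ray(s,p):
    K,Rm,t=cam(s); d=Rm.T@np.linalg.inv(K)@np.array([p[0],p[1],1.]); return -Rm.T@t, d/np.linalg.norm(d)
def atz(s,p,z):
    o,d=ray(s,p); return o+d*(z-o[2])/d[2]
def tri(obs):
    A=np.zeros((3,3));b=np.zeros(3);rs=[ray(s,p) for s,p in obs]
    for o,d in rs: M=np.eye(3)-np.outer(d,d);A+=M;b+=M@o
    x=np.linalg.solve(A,b); return x,max(np.linalg.norm((np.eye(3)-np.outer(d,d))@(x-o)) for o,d in rs)
def proj(s,X):
    K,Rm,t=cam(s); p=K@(Rm@np.array(X)+t); return p[:2]/p[2]
def save(s,n,crop=None,k=1):
    im=cv2.cvtColor(s['pixels'],cv2.COLOR_RGB2BGR)
    if crop: a,b,c,d=crop; im=im[b:d,a:c]
    cv2.imwrite('pics/'+n,cv2.resize(im,None,fx=k,fy=k,interpolation=cv2.INTER_CUBIC))
E
python3 - <<'E'
from h import *
np.set_printoptions(precision=4,suppress=True)
S={n:snapshot(n) for n in('scene','top')}
for n,s in S.items():
    save(s,n+'0.png'); print(n,ray(s,(320,240)))
    for q in ['pin','pin_tip','pin_grip','release_hole','lid_lip','lid_hinge','stand','pipette_a','centrifuge','jar','reagent','wash','beaker','cap','tube_rack']:
        print(q,[(np.round(d['pixel'],1).tolist(),round(d['conf'],2)) for d in models.spot_point(s,q)])
st=get_state();print(st)
E
```

```text
scene (array([ 1.1615, -0.6861,  0.8568]), array([-0.5217,  0.5696, -0.6351]))
pin [([305.1, 276.5], 0.78), ([247.2, 259.7], 0.58)]
pin_tip [([306.7, 303.5], 0.84)]
pin_grip [([245.8, 250.8], 0.8), ([306.5, 272.0], 0.61)]
release_hole [([366.0, 199.8], 0.69)]
lid_lip [([367.1, 200.6], 0.93)]
lid_hinge [([453.5, 214.8], 0.59)]
stand [([218.4, 350.3], 0.69)]
pipette_a [([205.2, 283.4], 0.95)]
centrifuge [([393.2, 249.8], 0.94), ([364.6, 351.8], 0.32), ([245.1, 258.4], 0.26)]
jar [([382.3, 190.3], 0.81)]
reagent [([362.8, 352.1], 0.77), ([391.5, 251.5], 0.35)]
wash [([244.6, 253.9], 0.71), ([192.2, 286.2], 0.61), ([291.8, 394.8], 0.59)]
beaker [([194.6, 286.1], 0.66)]
cap [([242.0, 258.9], 0.78)]
tube_rack [([305.2, 200.8], 0.7), ([248.6, 258.5], 0.55)]
top (array([ 0.3817, -0.0362,  1.0306]), array([ 0.1407,  0.0127, -0.99  ]))
pin [([409.2, 226.2], 0.42), ([353.5, 211.3], 0.4)]
pin_tip [([349.9, 221.0], 0.61)]
pin_grip [([354.7, 208.9], 0.53), ([410.4, 224.2], 0.46), ([346.5, 303.6], 0.38), ([158.2, 289.1], 0.27)]
release_hole [([227.1, 248.6], 0.75)]
lid_lip [([244.4, 228.7], 0.75)]

[... 276 characters left out ...]
 0.72), ([207.6, 152.3], 0.7)]
reagent [([348.7, 147.4], 0.62), ([432.6, 231.8], 0.33)]
wash [([418.7, 162.2], 0.93)]
beaker [([408.0, 308.7], 0.64)]
cap [([344.7, 302.5], 0.74)]
tube_rack [([242.6, 325.1], 0.61)]
{'time': 1.6, 'q': array([-1.2351,  0.0872,  1.3707, -0.    ,  1.6836, -0.1031]), 'dq': array([ 0.0013,  0.0008,  0.0001, -0.0009, -0.0006, -0.0002]), 'joint_efforts': array([ -0.0011, -35.1719, -31.3452,  -0.0003,   0.0005,   0.    ]), 'tcp_pos': array([ 0.2337, -0.4979,  0.2064]), 'eef_rot': array([ 0.976 ,  0.2176, -0.    ,  0.    ]), 'force': array([-0.528 ,  0.1996, -0.7002]), 'ft_torque': array([-0.0369, -0.0082, -0.0089]), 'grip_force': 0.0, 'grip_width': 1.0003192090924704}
```

View pics/scene0.png

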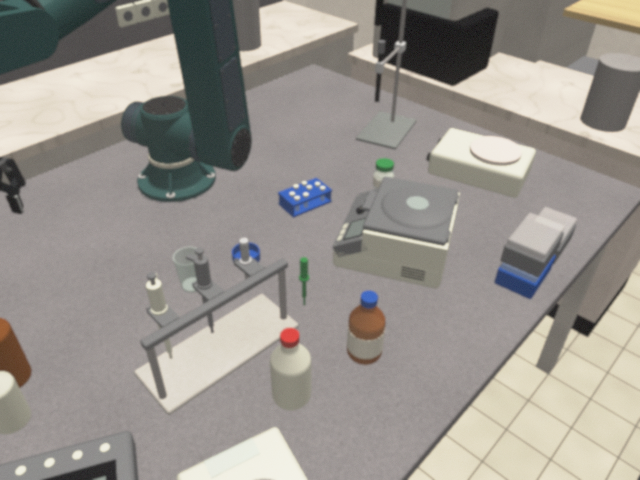

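View pics/top0.png

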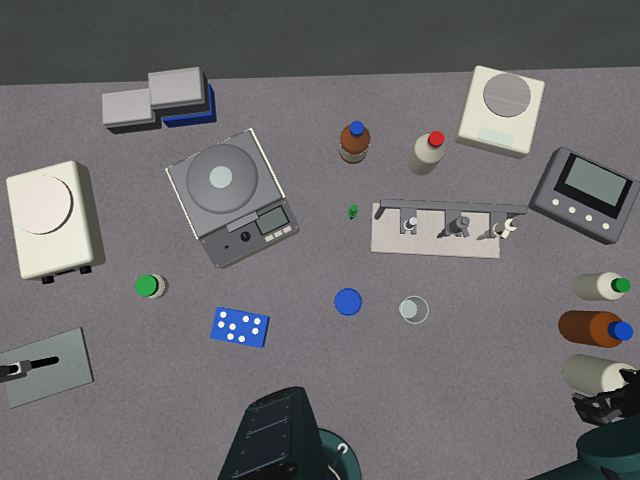

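Pin-shaped things: a green one standing alone (top 353,211; scene 305,275), and a metal one in the leftmost fork (top 410,224; scene 246,250). The metal one in the fork fits the description. I'll confirm it in a crop, along with the console.

Run:
```python
from h import *
np.set_printoptions(precision=4,suppress=True)
s=snapshot('scene');t=snapshot('top')
def crop(S,a,b,c,d,w,h): return cv2.resize(cv2.cvtColor(S['pixels'],cv2.COLOR_RGB2BGR)[b:d,a:c],(w,h),interpolation=cv2.INTER_CUBIC)
A=np.vstack([np.hstack([crop(s,210,220,310,295,400,300),crop(t,370,190,470,265,400,300)]),np.hstack([crop(t,190,210,310,300,400,300),crop(s,330,170,430,245,400,300)])])
cv2.imwrite('pics/c1.png',A)
print(t['fx'],s['fx'])
print('pin tri',tri([(s,(245.8,250.8)),(t,(410.4,224.2))]))
print('hole z.09',atz(t,(227.1,248.6),.087))
for q in ['pin','pipette_a','centrifuge','stand','lid_lip']:
  for n,S in (('s',s),('t',t)):
    for m in models.masks_of(S,q)[:3]:
      M=m['mask'].astype(np.uint8);ys,xs=np.nonzero(M)
      print(q,n,np.round(m['pixel'],1),round(m['conf'],2),M.sum(),xs.min(),xs.max(),ys.min(),ys.max(), np.round(cv2.approxPolyDP(max(cv2.findContours(M,0,2)[0],key=len),4,True)[:,0].tolist()).tolist() if q in('centrifuge','stand') else '')
```

```text
433.71424744320825 564.9338027114629
pin tri (array([ 0.5317, -0.2017,  0.1851]), np.float64(0.002279774162806401))
hole z.09 [0.5002 0.1811 0.087 ]
pin s [245.3 251.3] 0.76 265 240 252 238 278 
pin s [343.5 284.5] 0.65 309 326 357 271 310 
pin t [314.4 200.7] 0.65 259 295 345 196 210 
pin t [411.4 222.8] 0.56 126 404 417 217 230 
pipette_a s [201.7 271. ] 0.93 591 187 213 248 331 
pipette_a t [503.4 227.8] 0.77 421 478 519 219 239 
centrifuge s [397.2 231.4] 0.89 10240 333 458 176 287 [[385, 176], [353, 201], [334, 242], [333, 261], [437, 287], [458, 192]]
centrifuge t [236.1 196.6] 0.6 11312 167 299 129 270 [[251, 129], [167, 168], [192, 233], [220, 270], [299, 231]]
centrifuge t [503.8 226.4] 0.38 448 478 520 218 239 [[519, 220], [508, 218], [492, 231], [505, 238]]
stand s [212.7 340.1] 0.86 11385 135 298 258 413 [[285, 260], [264, 267], [253, 258], [247, 265], [236, 258], [235, 264], [248, 277], [227, 290], [215, 283], [204, 290], [193, 282], [206, 301], [182, 316], [170, 306], [161, 315], [147, 308], [161, 327], [142, 339], [148, 361], [135, 374], [167, 413], [277, 341], [285, 327], [298, 326], [286, 313]]
stand t [433.8 225.9] 0.58 6551 371 527 199 258 [[371, 250], [495, 258], [499, 239], [491, 227], [526, 213], [526, 206], [382, 199], [373, 204]]
lid_lip s [413.3 208.9] 0.62 4729 363 457 177 244 
lid_lip s [251.2 251.4] 0.4 290 232 260 242 260 
lid_lip t [228.2 185.4] 0.95 7477 169 282 130 237
```

View pics/c1.png

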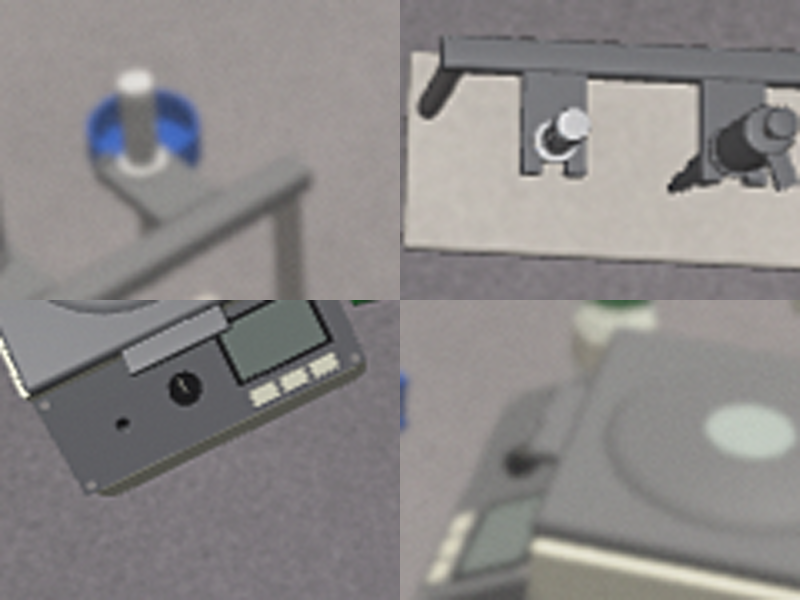

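The crop confirms a bright metal pin with its collar in the left fork (scene 244,240; top 413,220), while the green one standing alone is a look-alike. The release hole is the dark dot at top (226.5,247) and the knob is at (245,236). Next I'll fit the poses and plan the grasp.

```bash
cat >> h.py <<'E'
from scipy.optimize import least_squares
def row(p,Rt,st=None):
    "row numbers from the present pose to world tcp p and rotation Rt"
    st=st or get_state(); R0=R.from_quat(st['eef_rot']); d=R0.inv().apply(np.array(p)-st['tcp_pos'])/.4
    return np.round((R0.inv()*Rt).as_rotvec()/(np.pi/2),4), np.round(d,4)
def tool(z,y):
    z=np.array(z,float);z/=np.linalg.norm(z);y=np.array(y,float);y-=z*(y@z);y/=np.linalg.norm(y)
    return R.from_matrix(np.c_[np.cross(y,z),y,z])
E
python3 - <<'E'
from h import *
np.set_printoptions(precision=4,suppress=True)
s=snapshot('scene');t=snapshot('top')
c=lambda u,v,k=10/3,a=190,b=210:((u+.5)/k-.5+a,(v+.5)/k-.5+b)
g=cv2.cvtColor(t['pixels'],cv2.COLOR_RGB2GRAY).astype(float)
def dark(x0,y0,r):
    w=g[y0-r:y0+r+1,x0-r:x0+r+1]; w=np.clip(np.percentile(w,60)-w-12,0,None); yy,xx=np.mgrid[y0-r:y0+r+1,x0-r:x0+r+1]; return (w*xx).sum()/w.sum(),(w*yy).sum()/w.sum()
h=dark(226,247,4);k=dark(245,236,7);print('hole',h,'knob',k)
nz=np.array([-.5,0,np.cos(np.pi/6)])
def pts(p):
    x,y,a,hx,hy,xl=p
    hole=np.array([hx,hy,.106-(-.055-hx)*np.tan(np.pi/6)])
    P=[(t,h,hole,2),(t,k,hole+[0,-.048,0]+.008*nz,1),
     (t,c(132,374),[xl,.035,.136],1),(t,c(230,326),[xl,-.035,.136],1),
     (t,c(92,490),[-.12,.104,.068],.6),(t,c(366,362),[-.12,-.104,.068],.6),
     (s,(333,261),[-.12,-.105,0],.5),(s,(437,287),[.12,-.105,0],.5)]
    Rz=R.from_euler('z',a)
    return P,Rz,np.array([x,y,0])
def f(p):
    P,Rz,o=pts(p); return np.concatenate([w*(proj(S,Rz.apply(X)+o)-np.array(u)) for S,u,X,w in P])
r=least_squares(f,[.6,.13,.45,-.09,.05,-.085],loss='soft_l1');print('cent',r.x,'\nres',r.fun.reshape(-1,2))
P,Rz,o=pts(r.x);print('hole w',Rz.apply(P[0][2])+o,'axis',Rz.apply(nz))
print('pin', atz(t,c(573,122,4,270,190),.211), tri([(s,c(135,82,4,210,220)),(t,c(573,122,4,270,190))]))
print('collar',[ (n,atz(S,d['pixel'],.16)) for n,S in(('s',s),('t',t)) for d in models.spot_point(S,'pin')])
# bar ends in top image
print('bar',atz(t,c(442,40,4,270,190),.16),atz(t,(525,207),.16))
yb=atz(t,c(442,40,4,270,190),.16)-atz(t,(525,207),.16)
print('stand yaw',np.arctan2(-yb[0],yb[1]))
E
```

```text
hole (np.float64(226.20440881763528), np.float64(246.5050100200401)) knob (np.float64(245.0508728179551), np.float64(236.16084788029926))
cent [ 0.4289  0.1738  0.5259  0.0519 -0.0405 -0.0822] 
res [[ -0.4837   0.2474]
 [  1.8396  -0.5204]
 [ -0.1773   1.7355]
 [  0.1546  -1.7291]
 [ -0.2482  -1.6341]
 [ -0.0921  -8.4772]
 [-27.118  -12.1267]
 [-29.5654 -17.432 ]]
hole w [0.4941 0.1649 0.1677] axis [-0.4324 -0.251   0.866 ]
pin [ 0.5335 -0.2034  0.211 ] (array([ 0.5332, -0.2032,  0.2122]), np.float64(3.5088991603631936e-05))
collar [('s', array([ 0.5298, -0.2021,  0.16  ])), ('s', array([ 0.7155, -0.131 ,  0.16  ])), ('t', array([ 0.5306, -0.2059,  0.16  ])), ('t', array([ 0.5875, -0.0171,  0.16  ]))]
bar [ 0.5868 -0.1494  0.16  ] [ 0.5656 -0.4396  0.16  ]
stand yaw -0.07286047136364353
```

```bash
cat > fit.py <<'E'
from h import *
np.set_printoptions(precision=4,suppress=True)
s=snapshot('scene');t=snapshot('top')
c=lambda u,v,k=10/3,a=190,b=210:((u+.5)/k-.5+a,(v+.5)/k-.5+b)
h=(226.4,246.8);k=(245.05,236.2)
nz=np.array([-.5,0,np.cos(np.pi/6)])
def pts(p):
    x,y,a,hx,hy,xl=p
    hole=np.array([hx,hy,.106+(hx+.055)*np.tan(np.pi/6)])
    P=[(t,h,hole,2),(t,k,hole+[0,-.048,0]+.008*nz,1),
     (t,c(132,374),[xl,.035,.136],1),(t,c(230,326),[xl,-.035,.136],1),
     (t,c(92,490),[-.12,.104,.068],.6),(t,c(366,362),[-.12,-.104,.068],.6),
     (s,(333,261),[-.12,-.105,0],.5),(s,(437,287),[.12,-.105,0],.5)]
    return P,R.from_euler('z',a),np.array([x,y,0])
def f(p):
    P,Rz,o=pts(p); return np.concatenate([w*(proj(S,Rz.apply(X)+o)-np.array(u)) for S,u,X,w in P])
r=least_squares(f,[.6,.174,.45,-.09,.05,-.085],loss='soft_l1',bounds=([.5,.1,.2,-.115,.02,-.1],[.7,.3,.7,-.07,.09,-.06]));print('cent',r.x,'\nres',r.fun.reshape(-1,2))
P,Rz,o=pts(r.x);print('hole w',Rz.apply(P[0][2])+o,'axis',Rz.apply(nz))
E
python3 fit.py
python3 - <<'E'
from h import *
a=-.073; T=tool([0,0,-1],[-np.sin(a)*-1,-np.cos(a),0])
print(row([.533,-.203,.27],T),row([.533,-.203,.18],T))
E
```

```text
cent [ 0.5795  0.1826  0.4948 -0.07    0.0348 -0.1   ] 
res [[  0.3175   1.3333]
 [  1.1369   1.7273]
 [ -0.4484 -64.1652]
 [ -0.3188 -66.0578]
 [ -2.9541 -43.7883]
 [ -3.1599 -47.9473]
 [ -3.2644   0.8435]
 [ -2.2921  -2.4798]]
hole w [0.5014 0.1799 0.0973] axis [-0.44   -0.2374  0.866 ]
(array([1.000e-04, 0.000e+00, 3.258e-01]), array([ 0.9907, -0.3495, -0.159 ])) (array([1.000e-04, 0.000e+00, 3.258e-01]), array([ 0.9907, -0.3495,  0.066 ]))
```

Call:
step_arm(
  moves=[
    [[0, 0, 0], [0, 0, -0.28], 1],
    [[0, 0, 0.326], [0, 0, -0.28], 0],
    [[0, 0, 0.326], [0.5, -0.175, -0.285], -0.1],
    [[0, 0, 0.326], [0.9907, -0.3495, -0.285], -0.1],
    [[0, 0, 0.326], [0.9907, -0.3495, -0.285], -0.1],
    [[0, 0, 0.326], [0.9907, -0.3495, -0.285], -0.1],
    [[0, 0, 0.326], [0.9907, -0.3495, -0.285], -0.1],
    [[0, 0, 0.326], [0.9907, -0.3495, -0.285], -0.1],
    [[0, 0, 0.326], [0.9907, -0.3495, -0.285], -0.1],
    [[0, 0, 0.326], [0.9907, -0.3495, -0.2], -0.1],
    [[0, 0, 0.326], [0.9907, -0.3495, -0.15], -0.1],
    [[0, 0, 0.326], [0.9907, -0.3495, -0.15], -0.1],
  ],
)

```text
time: 4.0
tcp_pos: [0.5323, -0.2023, 0.2641]
eef_rot: [0.999, -0.036, -0.002, -0.001]
force: [-0.5, 0.4, 0.7]
grip_width: 0.446
grip_force: 0.0
```

```bash
sed -i 's/a=190,b=210/a=190,b=120/' fit.py; sed -i 's/^r=least/B=1\nr=least/' fit.py; python3 fit.py
python3 - <<'E'
from h import *
s=snapshot('scene');t=snapshot('top')
st=get_state();print(st['tcp_pos'],st['eef_rot'],st['grip_width'],st['q'])
a=-.073; T=tool([0,0,-1],[np.sin(a),-np.cos(a),0])
print(row([.533,-.203,.18],T))
im=[cv2.resize(cv2.cvtColor(S['pixels'],cv2.COLOR_RGB2BGR)[b:b+100,a:a+100],(400,400),interpolation=2) for S,a,b in((s,200,180),(t,360,170))]
cv2.imwrite('pics/g.png',np.hstack(im))
E
```

```text
cent [ 0.6097  0.168   0.4601 -0.0874  0.0601 -0.0733] 
res [[-0.3475 -0.4704]
 [ 0.8677  1.6167]
 [-0.4254  0.4534]
 [-0.0516 -0.2037]
 [-0.3     1.6698]
 [ 0.1262 -0.6108]
 [-1.0324  4.7699]
 [ 0.6907  3.0649]]
hole w [0.5047 0.183  0.0873] axis [-0.448 -0.222  0.866]
[ 0.53342537 -0.20347105  0.26819004] [ 9.99320162e-01 -3.68375862e-02  1.34159673e-03  6.37759970e-04] 0.4494706432023565 [-4.63678203e-01  1.28669803e-01  1.20406960e+00 -5.16907803e-05
  1.80588273e+00  1.18079794e+00]
(array([ 0.0007, -0.0017, -0.0004]), array([-0.0017, -0.0014,  0.2205]))
```

View pics/g.png

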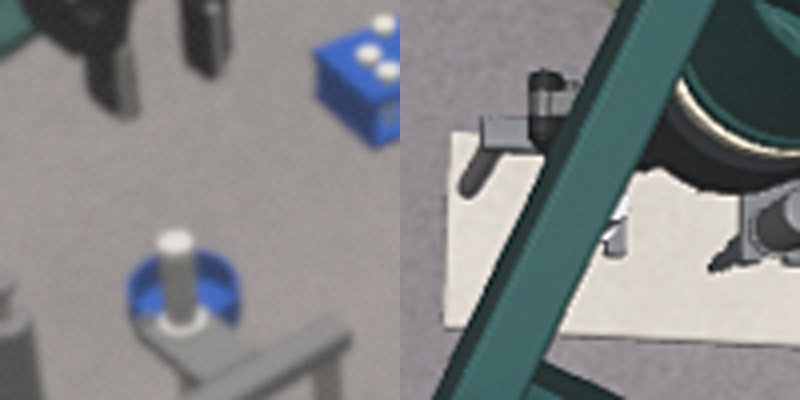

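Fingers straddle the pin in the scene view (tips at crop 110,110 and 205,70, pin at 175,240). Descending and gripping.

Call:
step_arm(
  moves=[
    [[0, 0, 0], [-0.0017, -0.0014, 0.08], -0.1],
    [[0, 0, 0], [-0.0017, -0.0014, 0.15], -0.1],
    [[0, 0, 0], [-0.0017, -0.0014, 0.2], -0.1],
    [[0, 0, 0], [-0.0017, -0.0014, 0.22], -0.1],
    [[0, 0, 0], [-0.0017, -0.0014, 0.22], -0.1],
    [[0, 0, 0], [-0.0017, -0.0014, 0.22], -0.5],
    [[0, 0, 0], [-0.0017, -0.0014, 0.22], -1],
    [[0, 0, 0], [-0.0017, -0.0014, 0.22], -1],
    [[0, 0, 0], [-0.0017, -0.0014, 0.22], -1],
    [[0, 0, 0], [-0.0017, -0.0014, 0.22], -1],
    [[0, 0, 0], [-0.0017, -0.0014, 0.22], -1],
  ],
  squeeze=80,
)

```text
time: 5.58
tcp_pos: [0.5331, -0.203, 0.1803]
eef_rot: [0.999, -0.037, 0.002, 0.001]
force: [-0.3, -1.2, 6.4]
grip_width: 0.125
grip_force: 78.4
```

Call:
step_arm(
  moves=[
    [[0, 0, 0], [0, 0, -0.02], -1],
    [[0, 0, 0], [0, 0, -0.04], -1],
    [[0, 0, 0], [0, 0, -0.1], -1],
    [[0, 0, 0], [0, 0, -0.2], -1],
    [[0, 0, 0], [0, 0, -0.35], -1],
    [[0, 0, 0], [0, 0, -0.35], -1],
    [[0, 0, 0], [0, 0, -0.35], -1],
  ],
)

```text
time: 6.45
tcp_pos: [0.5324, -0.2023, 0.3182]
eef_rot: [0.999, -0.037, -0.0, -0.0]
force: [0.2, -0.3, -1.8]
grip_width: 0.125
grip_force: 78.3
```

Run:
```python
from h import *
np.set_printoptions(precision=4,suppress=True)
s=snapshot('scene');t=snapshot('top');st=get_state();print(st['tcp_pos'],st['force'],st['grip_width'],st['q'])
for n,S in(('s',s),('t',t)):
  for q in('pin','pin_tip','pin_grip'): print(n,q,[(np.round(d['pixel'],1),round(d['conf'],2)) for d in models.spot_point(S,q)])
  for d in(0,.02,.02+.075): print(proj(S,st['tcp_pos']-[0,0,d]))
u,v=proj(s,st['tcp_pos']-[0,0,.05]).astype(int);save(s,'held.png',(u-50,v-60,u+50,v+60),5)
ax=np.array([-.448,-.222,.866]);H=np.array([.5047,.183,.0873])
T=tool(-ax,[np.cos(.46),np.sin(.46),0])
print('axis',ax,'hover 25mm:',H+ax*(.095+.025),row(H+ax*.12,T)); print('at safe',row(H+ax*.12+[0,0,.12],T))
```

```text
[ 0.5318 -0.2021  0.3162] [ 0.0731  0.4712 -0.9667] 0.1234199541792697 [-0.4628  0.1392  1.0977 -0.      1.9086  1.1813]
s pin [(array([240.8, 199.1]), 0.8), (array([347.8, 286.6]), 0.54)]
s pin_tip [(array([237.6, 236.4]), 0.86), (array([328.5, 313.4]), 0.63)]
s pin_grip [(array([356.7, 280.9]), 0.68), (array([239.5, 187.2]), 0.61)]
[238.82   191.5997]
[239.7437 201.3163]
[243.0031 235.6005]
t pin [(array([316.5, 200.9]), 0.76), (array([422., 211.]), 0.47)]
t pin_tip [(array([342.9, 194.7]), 0.82), (array([418.9, 213.2]), 0.64)]
t pin_grip [(array([304.2, 201.7]), 0.71), (array([425.4, 209.7]), 0.39)]
[424.4804 209.3865]
[421.8802 211.8397]
[413.2482 219.9836]
axis [-0.448 -0.222  0.866] hover 25mm: [0.4509 0.1564 0.1912] (array([-0.2005,  0.3495, -1.3035]), array([-0.2678, -0.8791,  0.3167]))
at safe (array([-0.2005,  0.3495, -1.3035]), array([-0.2682, -0.8793,  0.0167]))
```

View pics/held.png

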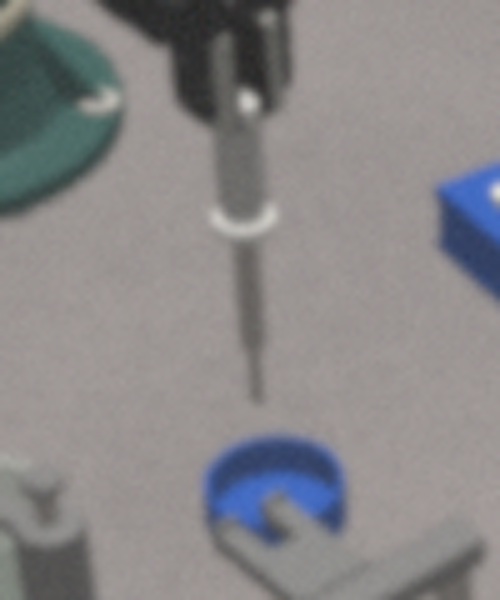

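Pin held straight: tip at scene (242.3,235.5) against a predicted (243,235.6). Carrying it over to the console.

Call:
step_arm(
  moves=[
    [[0, 0, -0.1], [0, -0.1, 0], -1],
    [[0, 0, -0.2], [-0.06, -0.2, 0], -1],
    [[0, 0, -0.3], [-0.09, -0.3, 0], -1],
    [[0, 0, -0.4], [-0.13, -0.41, 0], -1],
    [[0, 0, -0.5], [-0.16, -0.52, 0], -1],
    [[0, 0, -0.6], [-0.19, -0.62, 0], -1],
    [[0, 0, -0.7], [-0.22, -0.72, 0], -1],
    [[0, 0, -0.8], [-0.25, -0.8, 0], -1],
    [[0, 0, -0.9], [-0.268, -0.88, 0.016], -1],
    [[0, 0, -1], [-0.268, -0.88, 0.016], -1],
    [[0, 0, -1], [-0.268, -0.88, 0.016], -1],
  ],
)

```text
time: 8.22
tcp_pos: [0.451, 0.1569, 0.3118]
eef_rot: [0.733, 0.68, -0.0, 0.0]
force: [0.1, -0.2, -0.5]
grip_width: 0.121
grip_force: 78.4
```

Run:
```python
from h import *
np.set_printoptions(precision=4,suppress=True)
st=get_state();print(st['tcp_pos'],st['eef_rot'],st['q'])
ax=np.array([-.448,-.222,.866]);H=np.array([.5047,.183,.0873]);T=tool(-ax,[np.cos(.46),np.sin(.46),0])
for z in(.08,.02): print(row(H+ax*(.095+z),T))
```

```text
[0.451  0.1569 0.3118] [ 0.7328  0.6804 -0.0002  0.    ] [ 0.2161 -0.0712  1.3231 -0.0002  1.89    0.2902]
(array([-0.3255,  0.0892, -0.3322]), array([-0.0362, -0.0591,  0.1825]))
(array([-0.3255,  0.0892, -0.3322]), array([0.002 , 0.0054, 0.3124]))
```

Call:
step_arm(
  moves=[
    [[-0.08, 0.022, -0.083], [-0.01, -0.015, 0.04], -1],
    [[-0.163, 0.045, -0.166], [-0.02, -0.03, 0.09], -1],
    [[-0.244, 0.067, -0.249], [-0.03, -0.045, 0.13], -1],
    [[-0.3255, 0.0892, -0.3322], [-0.0362, -0.0591, 0.1825], -1],
    [[-0.3255, 0.0892, -0.3322], [-0.0362, -0.0591, 0.1825], -1],
    [[-0.3255, 0.0892, -0.3322], [-0.016, -0.025, 0.25], -1],
    [[-0.3255, 0.0892, -0.3322], [0.002, 0.0054, 0.3124], -1],
    [[-0.3255, 0.0892, -0.3322], [0.002, 0.0054, 0.3124], -1],
    [[-0.3255, 0.0892, -0.3322], [0.002, 0.0054, 0.3124], -1],
  ],
)

```text
time: 9.35
tcp_pos: [0.4553, 0.1574, 0.1903]
eef_rot: [0.509, 0.82, 0.221, 0.138]
force: [-0.1, 0.8, -0.6]
grip_width: 0.125
grip_force: 78.6
```

Run:
```python
from h import *
np.set_printoptions(precision=4,suppress=True)
st=get_state();print(st['tcp_pos'],st['eef_rot'],st['q'],st['force'])
s=snapshot('scene');t=snapshot('top')
ax=np.array([-.448,-.222,.866]);H=np.array([.5047,.183,.0873])
tip=st['tcp_pos']+R.from_quat(st['eef_rot']).apply([0,0,.095]);print('tip',tip)
for S in(s,t):
  print('pred tip',proj(S,tip),'hole',proj(S,H),[ (q,np.round(d['pixel'],1),round(d['conf'],2)) for q in('pin_tip','release_hole') for d in models.spot_point(S,q)])
im=[]
for S in(s,t):
  u,v=np.round(proj(S,tip)).astype(int);print(u,v); im.append(cv2.resize(cv2.cvtColor(S['pixels'],cv2.COLOR_RGB2BGR)[v-30:v+30,u-30:u+30],(400,400),interpolation=2))
cv2.imwrite('pics/tip.png',np.hstack(im))
```

```text
[0.4553 0.1574 0.1903] [0.5091 0.8204 0.2212 0.1376] [ 0.0763 -0.4703  1.9609  0.2059  1.1638 -0.4183] [-0.1201  0.7967 -0.6064]
tip [0.4981 0.1786 0.1081]
pred tip [361.4314 192.8342] hole [364.2761 200.4932] [('pin_tip', array([359.6, 190.9]), 0.73), ('pin_tip', array([330.4, 311.3]), 0.52), ('release_hole', array([366.2, 197.6]), 0.58)]
pred tip [226.0049 248.3384] hole [226.245 246.555] [('pin_tip', array([342.6, 195.9]), 0.52), ('pin_tip', array([227.1, 246.1]), 0.5), ('release_hole', array([226.4, 246.6]), 0.78)]
361 193
226 248
```

View pics/tip.png

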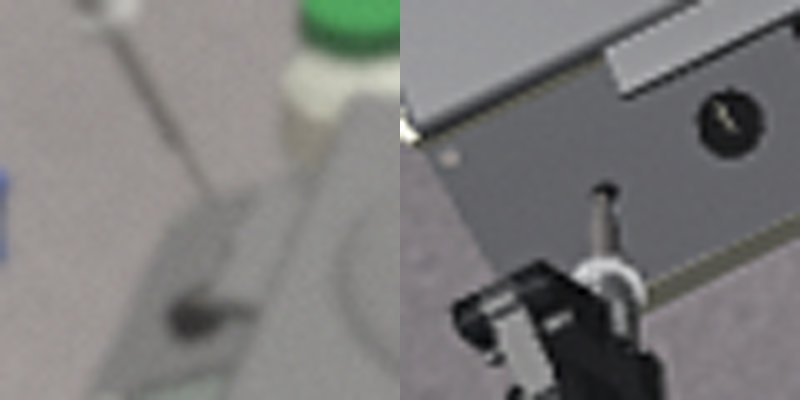

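Top view: the tip end (226.2,247) sits just in front of the dark hole (226.3,245.7). I'll approach to 4 mm and check once more.

```bash
cat > go.py <<'E'
from h import *
import sys
np.set_printoptions(precision=4,suppress=True)
ax=np.array([-.448,-.222,.866]);ax/=np.linalg.norm(ax);H=np.array([.5047,.183,.0873]);yaw=.46
xh=np.array([np.cos(.46)*.866,np.sin(.46)*.866,.5]);yh=np.cross(ax,xh)
T=tool(-ax,[np.cos(.46),np.sin(.46),0])
def tipinfo():
    st=get_state();tip=st['tcp_pos']+R.from_quat(st['eef_rot']).apply([0,0,.095]);d=tip-H
    f=np.array(st['force']);print('tip in hole frame mm',np.array([d@xh,d@yh,d@ax])*1e3,'axial force',f@ax,'lat',f@xh,f@yh,'t',st['time']);return st,tip
E
python3 - <<'E'
from go import *
st,tip=tipinfo()
print(row(H+ax*.099,T),row(H+ax*.115,T))
E
```

```text
tip in hole frame mm [ 1.1284 -0.655  20.9163] axial force -0.98964962007923 lat -1.0793007279211952 -0.41447795421823347 t 9.65
(array([0.0012, 0.0001, 0.0004]), array([ 0.0016, -0.0024,  0.0423])) (array([0.0012, 0.0001, 0.0004]), array([ 0.0016, -0.0024,  0.0023]))
```

Call:
step_arm(
  moves=[
    [[0.001, 0, 0], [0.0016, -0.002, 0.02], -1],
    [[0.001, 0, 0], [0.0016, -0.002, 0.042], -1],
    [[0.001, 0, 0], [0.0016, -0.002, 0.042], -1],
    [[0.001, 0, 0], [0.0016, -0.002, 0.042], -1],
  ],
)

```text
time: 10.15
tcp_pos: [0.46, 0.1612, 0.1718]
eef_rot: [0.509, 0.821, 0.219, 0.136]
force: [-0.6, 0.1, -0.1]
grip_width: 0.123
grip_force: 78.6
```

Run:
```python
from go import *
t=snapshot('top');st,tip=tipinfo()
print('pred tip',proj(t,tip),'H',proj(t,H))
for d in models.spot_point(t,'pin_tip')+models.spot_point(t,'release_hole'): print(np.round(d['pixel'],1),round(d['conf'],2))
save(t,'tip2.png',(205,227,255,267),12)
```

```text
tip in hole frame mm [-0.6811  0.3192  3.2595] axial force -0.8768530564051547 lat -0.7565155926611015 -0.9905219020866551 t 10.2
pred tip [226.2848 247.3688] H [226.245 246.555]
[342.5 195.5] 0.61
[227.  243.8] 0.47
[227.8 259.2] 0.47
```

View pics/tip2.png

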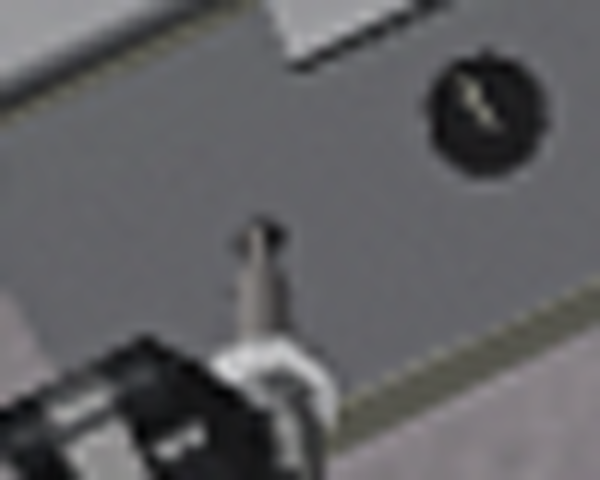

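The tip sits centred on the dark hole (crop 260,236). Feeling down, first to about 5 mm depth.

Call:
step_arm(
  moves=[
    [[0, 0, 0], [0, 0, 0.005], -1],
    [[0, 0, 0], [0, 0, 0.01], -1],
    [[0, 0, 0], [0, 0, 0.0125], -1],
    [[0, 0, 0], [0, 0, 0.0125], -1],
  ],
)

```text
time: 10.8
tcp_pos: [0.4623, 0.1623, 0.1678]
eef_rot: [0.509, 0.821, 0.219, 0.136]
force: [-1.6, -0.9, -0.4]
grip_width: 0.125
grip_force: 78.7
```

```bash
python3 -c "
from go import *
tipinfo()"
```

```text
tip in hole frame mm [-0.7635  0.2942 -1.6736] axial force 0.5557872708353894 lat -1.8074079458323433 -0.09313600507258545 t 10.8
```

Call:
step_arm(
  moves=[
    [[0, 0, 0], [0, 0, 0.005], -1],
    [[0, 0, 0], [0, 0, 0.0075], -1],
    [[0, 0, 0], [0, 0, 0.01], -1],
    [[0, 0, 0], [0, 0, 0.01], -1],
  ],
)

```text
time: 11.3
tcp_pos: [0.4654, 0.1631, 0.1681]
eef_rot: [0.508, 0.821, 0.221, 0.138]
force: [-7.5, -4.1, 11.4]
grip_width: 0.123
grip_force: 80.4
```

```bash
python3 -c "
from go import *
tipinfo()"
```

```text
tip in hole frame mm [ 2.6402 -0.5598 -3.0447] axial force 14.124316749653751 lat -1.7006567289796957 -0.3427817149423929 t 11.3
```

14 N at the estimated surface means the tip is on the rim. The picture agrees: the tip looks about 3 mm too far up the slope. Backing off and shifting down-slope.

Call:
step_arm(
  moves=[
    [[0, 0, 0], [0, 0, -0.01], -1],
    [[0, 0, 0], [-0.001, -0.0075, -0.02], -1],
    [[0, 0, 0], [-0.001, -0.0075, -0.02], -1],
    [[0, 0, 0], [-0.001, -0.0075, -0.02], -1],
  ],
)

```text
time: 11.8
tcp_pos: [0.4582, 0.1598, 0.1692]
eef_rot: [0.509, 0.821, 0.219, 0.136]
force: [-0.0, -0.1, -0.6]
grip_width: 0.126
grip_force: 78.6
```

Run:
```python
from go import *
t=snapshot('top');st,tip=tipinfo()
print('pred tip',proj(t,tip),'H',proj(t,H))
save(t,'tip3.png',(211,232,241,257),20)
```

```text
tip in hole frame mm [-4.1803 -0.058   1.9355] axial force -0.7914779927854826 lat -0.9710002896370629 -0.086623954849199 t 11.85
pred tip [227.1926 248.4003] H [226.245 246.555]
```

View pics/tip3.png

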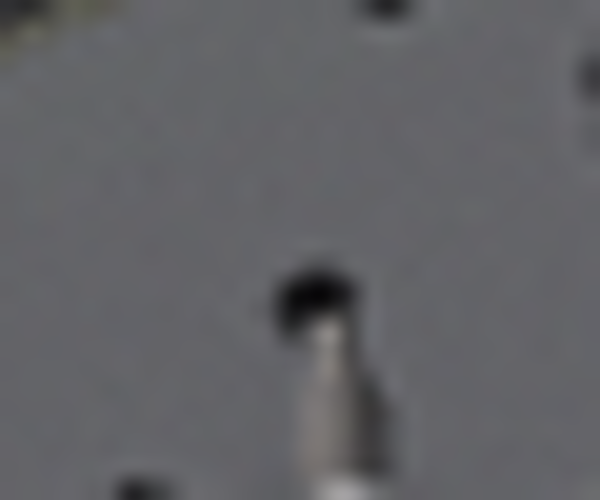

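The hole's mouth is now clear at crop (317,302), with the tip end at (328,319). It needs about 1.2 mm up-slope and 0.8 mm left.

Call:
step_arm(
  moves=[
    [[0, 0, 0], [0.002, 0.003, 0], -1],
    [[0, 0, 0], [0.002, 0.003, 0.005], -1],
    [[0, 0, 0], [0.002, 0.003, 0.01], -1],
    [[0, 0, 0], [0.002, 0.003, 0.015], -1],
    [[0, 0, 0], [0.002, 0.003, 0.0175], -1],
    [[0, 0, 0], [0.002, 0.003, 0.0175], -1],
  ],
)

```text
time: 12.6
tcp_pos: [0.462, 0.1626, 0.1641]
eef_rot: [0.509, 0.821, 0.219, 0.136]
force: [-0.2, 0.1, -1.0]
grip_width: 0.126
grip_force: 78.6
```

```bash
python3 -c "
from go import *
tipinfo()"
```

```text
tip in hole frame mm [-2.7258  0.7299 -4.8526] axial force -0.8226687955907915 lat -0.6415204766904792 0.159436538240798 t 12.6
```

Inside the hole with no force. Feeling for the plunger.

Call:
step_arm(
  moves=[
    [[0, 0, 0], [0, 0, 0.004], -1],
    [[0, 0, 0], [0, 0, 0.0075], -1],
    [[0, 0, 0], [0, 0, 0.0075], -1],
  ],
)

```text
time: 12.98
tcp_pos: [0.4633, 0.1633, 0.1614]
eef_rot: [0.509, 0.821, 0.219, 0.136]
force: [-0.2, -0.1, -1.0]
grip_width: 0.126
grip_force: 78.6
```

Call:
step_arm(
  moves=[
    [[0, 0, 0], [0, 0, 0.005], -1],
    [[0, 0, 0], [0, 0, 0.005], -1],
  ],
)

```text
time: 13.22
tcp_pos: [0.4642, 0.1637, 0.1597]
eef_rot: [0.509, 0.821, 0.219, 0.136]
force: [0.2, 1.0, -1.1]
grip_width: 0.118
grip_force: 78.6
```

```bash
python3 -c "
from go import *
tipinfo()"
```

```text
tip in hole frame mm [-2.8068  0.7503 -9.9116] axial force -1.2394390479654982 lat -0.013908724342237888 0.8443334604525523 t 13.225
```

Call:
step_arm(
  moves=[
    [[0, 0, 0], [0, 0, 0.005], -1],
    [[0, 0, 0], [0, 0, 0.005], -1],
  ],
)

```text
time: 13.48
tcp_pos: [0.4653, 0.1641, 0.1584]
eef_rot: [0.509, 0.821, 0.22, 0.136]
force: [-0.4, 0.2, -0.0]
grip_width: 0.127
grip_force: 78.9
```

Call:
step_arm(
  moves=[
    [[0, 0, 0], [0, 0, 0.005], -1],
    [[0, 0, 0], [0, 0, 0.005], -1],
  ],
)

```text
time: 13.72
tcp_pos: [0.4663, 0.1646, 0.1573]
eef_rot: [0.509, 0.821, 0.22, 0.136]
force: [-2.9, -2.2, 3.4]
grip_width: 0.125
grip_force: 79.4
```

```bash
python3 -c "
from go import *
tipinfo()"
```

```text
tip in hole frame mm [ -1.9005   0.5085 -13.1187] axial force 4.744687740078259 lat -1.355548678401721 -0.6594462079872155 t 13.725
```

Plunger found. Pressing on in small steps.

Call:
step_arm(
  moves=[
    [[0, 0, 0], [0, 0, 0.005], -1],
    [[0, 0, 0], [0, 0, 0.005], -1],
  ],
)

```text
time: 13.98
tcp_pos: [0.4678, 0.165, 0.157]
eef_rot: [0.509, 0.821, 0.22, 0.137]
force: [-6.5, -3.4, 9.4]
grip_width: 0.125
grip_force: 80.1
```

Call:
step_arm(
  moves=[
    [[0, 0, 0], [0, 0, 0.005], -1],
    [[0, 0, 0], [0, 0, 0.005], -1],
  ],
)

```text
time: 14.22
tcp_pos: [0.469, 0.1655, 0.1557]
eef_rot: [0.509, 0.821, 0.221, 0.138]
force: [-5.3, -3.0, 9.3]
grip_width: 0.128
grip_force: 80.3
```

Run:
```python
from go import *
tipinfo()
t=snapshot('top')
print([(np.round(d['pixel'],1),round(d['conf'],2)) for d in models.spot_point(t,'lid_lip')])
```

```text
tip in hole frame mm [  0.0931   0.06   -15.858 ] axial force 11.139142221633218 lat -0.6250745019775135 -0.3271677257745519 t 14.225
[(array([243.7, 227. ]), 0.69)]
```

Call:
step_arm(
  moves=[
    [[0, 0, 0], [0, -0.003, 0.004], -1],
    [[0, 0, 0], [0, -0.003, 0.004], -1],
    [[0, 0, 0], [0, -0.003, 0.004], -1],
  ],
)

```text
time: 14.7
tcp_pos: [0.4686, 0.1655, 0.1527]
eef_rot: [0.509, 0.821, 0.221, 0.137]
force: [-3.9, -1.1, 5.9]
grip_width: 0.121
grip_force: 79.6
```

Run:
```python
from go import *
tipinfo()
t=snapshot('top')
print([(np.round(d['pixel'],1),round(d['conf'],2)) for d in models.spot_point(t,'lid_lip')])
save(t,'x.png')
a=cv2.imread('pics/top0.png');b=cv2.imread('pics/x.png');d=cv2.absdiff(a,b).max(2)[125:235,165:285];print('lid change',(d>25).sum())
```

```text
tip in hole frame mm [ -1.8663   0.301  -18.2681] axial force 7.042709259737222 lat -0.46508500935487174 0.7675563351883954 t 14.7
[(array([240.9, 220.3]), 0.59)]
lid change 1824
```

The force dropped and the lip moved in the picture, so the lid is ajar. Withdrawing and planning the swing.

Call:
step_arm(
  moves=[
    [[0, 0, 0], [0, 0, -0.03], -1],
    [[0, 0, 0], [0, 0, -0.07], -1],
    [[0, 0, 0], [0, 0, -0.15], -1],
    [[0, 0, 0], [0, 0, -0.15], -1],
  ],
  squeeze=110,
)

```text
time: 15.3
tcp_pos: [0.4418, 0.1519, 0.2059]
eef_rot: [0.509, 0.82, 0.221, 0.138]
force: [-0.6, 0.1, -1.3]
grip_width: 0.104
grip_force: 108.1
```

```bash
cat > lift.py <<'E'
from go import *
C=np.array([.6097,.168]);Rz=R.from_euler('z',.46);XH=.112
def W(x,y,z): return Rz.apply([x,y,z])+[*C,0]
def lip(th,y=0):
    return np.array([XH-.185*np.cos(th)-.003*np.sin(th),y,.130+.185*np.sin(th)-.003*np.cos(th)])
def pose(th,phi,s,y=.022,back=(0,0)):
    u=np.array([np.sin(phi),0,-np.cos(phi)]);n=np.array([np.cos(phi),0,np.sin(phi)])
    p=lip(th,y)-n*.0045-u*(s+.020)-np.array([back[0],0,back[1]])
    return W(*p),tool(Rz.apply(u),Rz.apply([1,0,0]) if abs(phi)<1.5 else None)
def phi(th): return np.radians(42-48*(th-.25)/1.1)
E
python3 - <<'E'
from lift import *
st,_=tipinfo();print(st['q'])
s=snapshot('scene');t=snapshot('top')
for n,S in(('s',s),('t',t)):
  print(n,[(np.round(d['pixel'],1),round(d['conf'],2)) for d in models.spot_point(S,'lid_lip')])
  for th in(0,.2,.25,.3): print(th,proj(S,W(*lip(th))),end=' ')
  print()
im=np.hstack([cv2.resize(cv2.cvtColor(S['pixels'],cv2.COLOR_RGB2BGR)[b:b+120,a:a+120],(400,400),interpolation=2) for S,a,b in((s,330,140),(t,170,140))]);cv2.imwrite('pics/ajar.png',im)
for b in((.06,0),(.03,0),(.008,0)): print(b,*row(*pose(.25,phi(.25),.028,back=b)))
E
```

```text
tip in hole frame mm [-1.0593 -0.0775 42.8284] axial force -0.8691815231818932 lat -1.0336914313576342 0.35679692797094475 t 15.3
[ 0.0615 -0.5141  1.9558  0.2086  1.2137 -0.4238]
s [(array([370. , 183.3]), 0.96)]
0 [365.5211 202.0113] 0.2 [367.9529 188.4978] 0.25 [369.0863 185.1865] 0.3 [370.4314 181.9188] 
t [(array([239.5, 215.5]), 0.97)]
0 [244.4583 225.3845] 0.2 [240.4449 220.9357] 0.25 [239.1633 219.288 ] 0.3 [237.7711 217.4225] 
(0.06, 0) [-0.1359 -0.001   0.0001] [-0.0973 -0.0044 -0.0156]
(0.03, 0) [-0.1359 -0.001   0.0001] [-0.0974  0.0607  0.0217]
(0.008, 0) [-0.1359 -0.001   0.0001] [-0.0974  0.1085  0.049 ]
```

View pics/ajar.png

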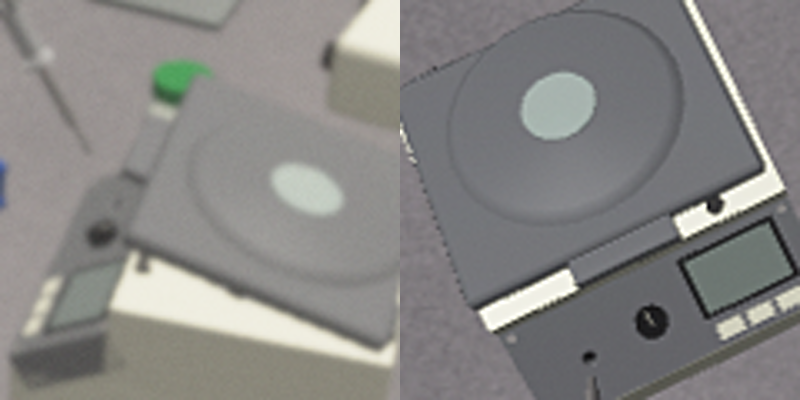

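The lid is ajar at about 0.27 rad; the lip sits at scene (370,183) and top (239.5,216), and the hinge model agrees. The pin goes under the lip at y_c = +22 mm, to miss the catch.

Call:
step_arm(
  moves=[
    [[-0.07, 0, 0], [-0.05, -0.005, -0.02], -1],
    [[-0.136, 0, 0], [-0.0973, -0.0074, -0.03], -1],
    [[-0.136, 0, 0], [-0.0973, -0.0074, -0.03], -1],
    [[-0.136, 0, 0], [-0.0973, 0.025, -0.012], -1],
    [[-0.136, 0, 0], [-0.0974, 0.0577, 0.007], -1],
    [[-0.136, 0, 0], [-0.0974, 0.08, 0.02], -1],
    [[-0.136, 0, 0], [-0.0974, 0.1055, 0.0343], -1],
    [[-0.136, 0, 0], [-0.0974, 0.1055, 0.0343], -1],
  ],
  squeeze=120,
)

```text
time: 16.5
tcp_pos: [0.4973, 0.1373, 0.2118]
eef_rot: [0.491, 0.794, 0.306, 0.189]
force: [-0.4, -0.7, -1.0]
grip_width: 0.099
grip_force: 118.8
```

Run:
```python
from lift import *
st=get_state();print(st['tcp_pos'],st['force'],st['q'])
print(row(*pose(.25,phi(.25),.034)))
for th in np.linspace(.25,.85,9): print(round(th,2),*row(*pose(th,phi(th),.034)))
```

```text
[0.4973 0.1373 0.2118] [-0.4013 -0.743  -1.0193] [-0.0843 -0.5143  2.0285  0.4241  1.0127 -0.6585]
(array([ 0.0011, -0.0014,  0.0009]), array([-0.001 ,  0.0097,  0.0148]))
0.25 [ 0.0011 -0.0014  0.0009] [-0.001   0.0097  0.0148]
0.32 [ 0.0375 -0.0014  0.0009] [-0.001   0.0468 -0.0041]
0.4 [ 0.0738 -0.0014  0.001 ] [-0.001   0.0851 -0.0204]
0.48 [ 0.1102 -0.0013  0.001 ] [-0.0011  0.1246 -0.0339]
0.55 [ 0.1466 -0.0013  0.0011] [-0.0011  0.165  -0.0446]
0.62 [ 0.1829 -0.0013  0.0011] [-0.0011  0.2061 -0.0523]
0.7 [ 0.2193 -0.0013  0.0011] [-0.0012  0.2477 -0.0571]
0.78 [ 0.2557 -0.0012  0.0012] [-0.0012  0.2895 -0.0588]
0.85 [ 0.292  -0.0012  0.0012] [-0.0013  0.3315 -0.0576]
```

Call:
step_arm(
  moves=[
    [[0, 0, 0], [0, 0.01, 0.0148], -1],
    [[0.019, 0, 0], [0, 0.028, 0.005], -1],
    [[0.0375, 0, 0], [0, 0.047, -0.004], -1],
    [[0.056, 0, 0], [0, 0.066, -0.0125], -1],
    [[0.074, 0, 0], [0, 0.085, -0.0204], -1],
    [[0.092, 0, 0], [0, 0.105, -0.0275], -1],
    [[0.11, 0, 0], [0, 0.1246, -0.034], -1],
    [[0.128, 0, 0], [0, 0.145, -0.0395], -1],
    [[0.1466, 0, 0], [0, 0.165, -0.0446], -1],
  ],
)

```text
time: 17.62
tcp_pos: [0.5284, 0.1522, 0.2668]
eef_rot: [0.511, 0.824, 0.21, 0.129]
force: [-2.8, -1.6, -3.6]
grip_width: 0.093
grip_force: 118.7
```

Run:
```python
from lift import *
st=get_state();print(st['tcp_pos'],st['force'],st['q'],st['grip_width'])
s=snapshot('scene')
print([(np.round(d['pixel'],1),round(d['conf'],2)) for d in models.spot_point(s,'lid_lip')],[proj(s,W(*lip(th))) for th in (.3,.45,.55)])
im=np.hstack([cv2.resize(cv2.cvtColor(S['pixels'],cv2.COLOR_RGB2BGR)[b:b+120,a:a+120],(400,400),interpolation=2) for S,a,b in((s,310,120),(snapshot('top'),170,140))]);cv2.imwrite('pics/l1.png',im)
for th in np.linspace(.55,1.35,9): print(round(th,2),*row(*pose(th,phi(th),.034)))
```

```text
[0.5284 0.1522 0.2668] [-2.7788 -1.5524 -3.617 ] [ 0.0551 -0.2867  1.6766  0.1982  1.2946 -0.4149] 0.09338014547253448
[(array([379. , 168.4]), 0.58)] [array([370.4314, 181.9188]), array([375.7333, 172.4656]), array([380.309 , 166.5446])]
0.55 [-0.0012 -0.0007  0.0005] [0.0005 0.0037 0.0001]
0.65 [ 0.0473 -0.0006  0.0005] [ 0.0004  0.0549 -0.0219]
0.75 [ 0.0958 -0.0006  0.0006] [ 0.0004  0.1081 -0.039 ]
0.85 [ 0.1443 -0.0006  0.0006] [ 0.0004  0.1627 -0.0509]
0.95 [ 0.1928 -0.0006  0.0006] [ 0.0003  0.2183 -0.0575]
1.05 [ 0.2413 -0.0006  0.0006] [ 0.0003  0.2744 -0.0587]
1.15 [ 0.2897 -0.0005  0.0007] [ 0.0002  0.3303 -0.0546]
1.25 [ 0.3382 -0.0005  0.0007] [ 0.0002  0.3857 -0.0452]
1.35 [ 0.3867 -0.0005  0.0007] [ 0.0001  0.44   -0.0305]
```

View pics/l1.png

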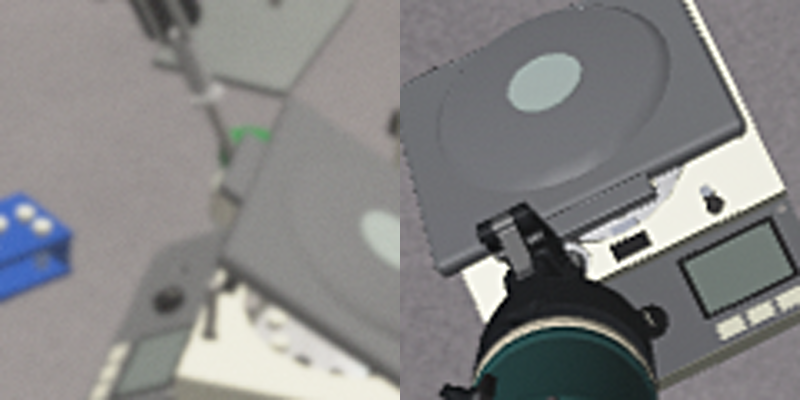

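Lifting works: the lip is at scene (379,168), about 0.53 rad, with the pin straight under its left part. Continuing the swing.

Call:
step_arm(
  moves=[
    [[0.023, 0, 0], [0, 0.029, -0.012], -1],
    [[0.047, 0, 0], [0, 0.055, -0.022], -1],
    [[0.071, 0, 0], [0, 0.081, -0.031], -1],
    [[0.096, 0, 0], [0, 0.108, -0.039], -1],
    [[0.12, 0, 0], [0, 0.135, -0.0455], -1],
    [[0.144, 0, 0], [0, 0.163, -0.051], -1],
    [[0.168, 0, 0], [0, 0.19, -0.055], -1],
    [[0.193, 0, 0], [0, 0.218, -0.0575], -1],
    [[0.217, 0, 0], [0, 0.246, -0.0585], -1],
    [[0.241, 0, 0], [0, 0.274, -0.0587], -1],
    [[0.265, 0, 0], [0, 0.302, -0.0575], -1],
    [[0.29, 0, 0], [0, 0.33, -0.0546], -1],
  ],
)

```text
time: 19.27
tcp_pos: [0.6238, 0.1992, 0.3532]
eef_rot: [0.527, 0.85, 0.021, 0.013]
force: [-2.5, -1.9, 0.1]
grip_width: 0.105
grip_force: 118.8
```

```bash
cat > chk.py <<'E'
from lift import *
st=get_state();print(st['tcp_pos'],st['force'],st['q'],st['grip_width'],st['time'])
for n in('scene','top'):
  s=snapshot(n);print([(np.round(d['pixel'],1),round(d['conf'],2)) for d in models.spot_point(s,'lid_lip')[:2]],[(th,np.round(proj(s,W(*lip(th))),1)) for th in (1.05,1.15,1.25,1.35)])
E
python3 - <<'E'
from chk import *
for th in (1.15,1.2,1.25,1.3,1.35,1.38): print(round(th,2),*row(*pose(th,phi(th),.034)))
E
```

```text
[0.6238 0.1992 0.3532] [-2.5201 -1.9131  0.065 ] [ 0.216   0.319   0.8083  0.0133  1.967  -0.2391] 0.104919498643466 19.275
[(array([302.3, 200.9]), 0.62)] [(1.05, array([414.4, 144.2])), (1.15, array([423.1, 141.6])), (1.25, array([432.2, 139.9])), (1.35, array([441.6, 138.9]))]
[(array([203.5, 155. ]), 0.95)] [(1.05, array([205.9, 165.6])), (1.15, array([200.7, 156.3])), (1.25, array([195.6, 146.7])), (1.35, array([190.5, 137.2]))]
1.15 [ 0.0016 -0.0005  0.0007] [ 0.0004 -0.0012  0.0009]
1.2 [ 0.0259 -0.0005  0.0007] [ 0.0004  0.0256 -0.0076]
1.25 [ 0.0501 -0.0005  0.0007] [ 0.0004  0.0527 -0.0148]
1.3 [ 0.0743 -0.0005  0.0007] [ 0.0004  0.0802 -0.0207]
1.35 [ 0.0986 -0.0004  0.0007] [ 0.0003  0.108  -0.0253]
1.38 [ 0.1131 -0.0004  0.0007] [ 0.0003  0.1247 -0.0274]
```

Call:
step_arm(
  moves=[
    [[0.026, 0, 0], [0, 0.0256, -0.0076], -1],
    [[0.05, 0, 0], [0, 0.0527, -0.0148], -1],
    [[0.074, 0, 0], [0, 0.08, -0.0207], -1],
    [[0.086, 0, 0], [0, 0.094, -0.023], -1],
    [[0.0986, 0, 0], [0, 0.108, -0.0253], -1],
    [[0.0986, 0, 0], [0, 0.108, -0.0253], -1],
  ],
)

```text
time: 20.23
tcp_pos: [0.6627, 0.2185, 0.3644]
eef_rot: [0.526, 0.849, -0.044, -0.028]
force: [-2.4, -1.6, -2.3]
grip_width: 0.096
grip_force: 118.8
```

```bash
python3 chk.py
```

```text
[0.6627 0.2185 0.3644] [-2.4463 -1.5643 -2.3453] [ 0.2481  0.6175  0.3652 -0.0279  2.2607 -0.2297] 0.09633758016765834 20.225
[(array([441.8, 136.6]), 0.94), (array([364.8, 200.2]), 0.26)] [(1.05, array([414.4, 144.2])), (1.15, array([423.1, 141.6])), (1.25, array([432.2, 139.9])), (1.35, array([441.6, 138.9]))]
[(array([196.4, 138. ]), 0.94)] [(1.05, array([205.9, 165.6])), (1.15, array([200.7, 156.3])), (1.25, array([195.6, 146.7])), (1.35, array([190.5, 137.2]))]
```

Call:
step_arm(
  moves=[
    [[0, 0, 0], [0, 0.008, 0], -1],
    [[0, 0, 0], [0, 0.015, 0], -1],
    [[0, 0, 0], [0, 0.015, 0], -1],
  ],
)

```text
time: 20.8
tcp_pos: [0.667, 0.2209, 0.3653]
eef_rot: [0.526, 0.849, -0.045, -0.028]
force: [-4.2, -1.4, 2.2]
grip_width: 0.098
grip_force: 119.0
```

Call:
step_arm(
  moves=[
    [[0, 0, 0], [0, 0.008, 0], -1],
    [[0, 0, 0], [0, 0.01, 0], -1],
    [[0, 0, 0], [0, 0.01, 0], -1],
  ],
)

```text
time: 21.18
tcp_pos: [0.6698, 0.2223, 0.3648]
eef_rot: [0.526, 0.849, -0.046, -0.028]
force: [-6.6, -3.4, 2.0]
grip_width: 0.093
grip_force: 119.0
```

```bash
python3 chk.py
```

```text
[0.6698 0.2223 0.3648] [-6.5779 -3.3614  1.9995] [ 0.2512  0.6551  0.3058 -0.0293  2.286  -0.2272] 0.09299536999592253 21.175
[(array([440.9, 140.1]), 0.95), (array([293.2, 391.7]), 0.64)] [(1.05, array([414.4, 144.2])), (1.15, array([423.1, 141.6])), (1.25, array([432.2, 139.9])), (1.35, array([441.6, 138.9]))]
[(array([190.9, 138.5]), 0.55)] [(1.05, array([205.9, 165.6])), (1.15, array([200.7, 156.3])), (1.25, array([195.6, 146.7])), (1.35, array([190.5, 137.2]))]
```

Run:
```python
from lift import *
for th in (1.35,1.37,1.4,1.43): print(th,*row(*pose(th,np.radians(7),.034)),*row(*pose(th,phi(th),.034)))
```

```text
1.35 [-0.1464 -0.0002  0.0002] [ 0.0001 -0.0504  0.0101] [-0.0019 -0.0001  0.0002] [ 0.0001 -0.0203  0.004 ]
1.37 [-0.1464 -0.0002  0.0002] [ 0.0001 -0.0417  0.007 ] [ 0.0078 -0.0001  0.0002] [ 0.0001 -0.0096  0.0008]
1.4 [-0.1464 -0.0002  0.0002] [ 0.0001 -0.0285  0.0028] [ 0.0223 -0.0001  0.0002] [ 0.0001  0.0068 -0.0036]
1.43 [-0.1464 -0.0002  0.0002] [ 0.0001 -0.0151 -0.001 ] [ 0.0369 -0.0001  0.0002] [ 0.      0.0232 -0.0076]
```

Call:
step_arm(
  moves=[
    [[-0.07, 0, 0], [0, -0.018, 0.003], -1],
    [[-0.146, 0, 0], [0, -0.035, 0.005], -1],
    [[-0.146, 0, 0], [0, -0.03, 0.004], -1],
    [[-0.146, 0, 0], [0, -0.028, 0.003], -1],
    [[-0.146, 0, 0], [0, -0.028, 0.003], -1],
  ],
)

```text
time: 22.0
tcp_pos: [0.659, 0.217, 0.361]
eef_rot: [0.526, 0.848, 0.049, 0.029]
force: [-7.5, -3.5, -4.3]
grip_width: 0.097
grip_force: 120.8
```

Call:
step_arm(
  moves=[
    [[0, 0, 0], [0, 0.005, 0], -1],
    [[0, 0, 0], [0, 0.008, 0], -1],
    [[0, 0, 0], [0, 0.008, 0], -1],
  ],
)

```text
time: 22.38
tcp_pos: [0.6615, 0.2182, 0.3613]
eef_rot: [0.526, 0.848, 0.048, 0.029]
force: [-9.0, -5.0, -4.2]
grip_width: 0.097
grip_force: 120.3
```

```bash
python3 chk.py
```

```text
[0.6615 0.2182 0.3613] [-9.0148 -5.0289 -4.1638] [ 0.2232  0.3756  0.7212  0.0299  1.9357 -0.2249] 0.0970337477630642 22.375
[(array([442.9, 137.6]), 0.86), (array([368.6, 202.5]), 0.45)] [(1.05, array([414.4, 144.2])), (1.15, array([423.1, 141.6])), (1.25, array([432.2, 139.9])), (1.35, array([441.6, 138.9]))]
[(array([194.5, 138.9]), 0.95)] [(1.05, array([205.9, 165.6])), (1.15, array([200.7, 156.3])), (1.25, array([195.6, 146.7])), (1.35, array([190.5, 137.2]))]
```

Call:
step_arm(
  moves=[
    [[0, 0, 0], [0, 0.006, 0], -1],
    [[0, 0, 0], [0, 0.01, 0], -1],
    [[0, 0, 0], [0, 0.01, 0], -1],
  ],
)

```text
time: 22.95
tcp_pos: [0.6643, 0.2196, 0.3616]
eef_rot: [0.526, 0.848, 0.047, 0.028]
force: [-11.0, -4.9, -3.5]
grip_width: 0.096
grip_force: 121.5
```

```bash
python3 chk.py
```

```text
[0.6643 0.2196 0.3616] [-10.9931  -4.9142  -3.5138] [ 0.2245  0.3866  0.7058  0.0293  1.9426 -0.2234] 0.09561570827819872 22.95
[(array([444. , 138.2]), 0.62), (array([243.7, 257.5]), 0.51)] [(1.05, array([414.4, 144.2])), (1.15, array([423.1, 141.6])), (1.25, array([432.2, 139.9])), (1.35, array([441.6, 138.9]))]
[(array([194.6, 132.9]), 0.98), (array([451.7, 228.9]), 0.61)] [(1.05, array([205.9, 165.6])), (1.15, array([200.7, 156.3])), (1.25, array([195.6, 146.7])), (1.35, array([190.5, 137.2]))]
```

12 N against the 4 to 6 N of hinge friction, with the lip at the 1.35 position, so the lid is at its stop. Backing away and checking the pin in the hand.

Call:
step_arm(
  moves=[
    [[0, 0, 0], [0, -0.03, 0], -1],
    [[0, 0, 0], [0, -0.1, 0], -1],
    [[0, 0, 0], [0, -0.22, -0.03], -1],
    [[0.07, 0, 0], [0, -0.34, -0.03], -1],
    [[0.07, 0, 0], [0, -0.4, -0.03], -1],
    [[0.07, 0, 0], [0, -0.4, -0.03], -1],
  ],
)

```text
time: 23.9
tcp_pos: [0.5246, 0.15, 0.3581]
eef_rot: [0.527, 0.85, 0.008, 0.005]
force: [0.9, -1.2, -1.3]
grip_width: 0.095
grip_force: 124.1
```

```bash
cat > pinchk.py <<'E'
from lift import *
st=get_state();Rt=R.from_quat(st['eef_rot']);print(st['tcp_pos'],st['eef_rot'],st['force'],st['q'],st['grip_width'],st['time'])
S=[snapshot(n) for n in('scene','top')]
for q,d in(('pin_tip',.095),('pin',.020),('pin_grip',-.008)):
  P=st['tcp_pos']+Rt.apply([0,0,d]);best=[]
  for s in S:
    c=[x for x in models.spot_point(s,q) if np.linalg.norm(np.array(x['pixel'])-proj(s,P))<25]
    print(q,'pred',np.round(proj(s,P),1),[np.round(x['pixel'],1) for x in c])
    if c: best.append((s,c[0]['pixel']))
  if len(best)==2:
    X,e=tri(best);print('   tool frame mm',Rt.inv().apply(X-st['tcp_pos'])*1e3,'err',e)
for s in S: print([(np.round(d['pixel'],1),round(d['conf'],2)) for d in models.spot_point(s,'lid_lip')[:2]],[(th,np.round(proj(s,W(*lip(th))),1)) for th in (1.25,1.35)])
E
python3 pinchk.py
```

```text
[0.5246 0.15   0.3581] [0.5269 0.8499 0.0079 0.0053] [ 0.8593 -1.2185 -1.3415] [ 0.1716  0.0841  1.0751  0.0051  1.9639 -0.2874] 0.0953824102646087 23.9
pin_tip pred [367.5 142.8] [array([365.9, 142.7])]
pin_tip pred [222.  222.3] [array([222.1, 222. ])]
   tool frame mm [-1.1914 -1.5366 93.856 ] err 0.0016840044310231647
pin pred [369.2 110. ] []
pin pred [211.5 214.8] [array([212.1, 213.2])]
pin_grip pred [369.9  97. ] [array([368.6, 100.3])]
pin_grip pred [206.9 211.6] [array([208.8, 214.4])]
   tool frame mm [ 0.6655 -2.7598 -0.2022] err 0.00042554319577401344
[(array([442.9, 139. ]), 0.89)] [(1.25, array([432.2, 139.9])), (1.35, array([441.6, 138.9]))]
[(array([193.9, 138. ]), 0.58)] [(1.25, array([195.6, 146.7])), (1.35, array([190.5, 137.2]))]
```

Run:
```python
from h import *
a=-.073; T=tool([0,0,-1],[np.sin(a),-np.cos(a),0]);st=get_state()
R0=R.from_quat(st['eef_rot']);rel=(R0.inv()*T)
print(row([.533,-.203,.33],T),row([.533,-.03,.35],T)[1]); print('half',rel.as_rotvec()/np.pi, R0.inv().apply(np.array([0,-.18,-.005]))/.4)
```

```text
(array([ 0.0054, -0.0098,  1.34  ]), array([-0.7999, -0.3742,  0.061 ])) [-0.4126 -0.181   0.0138]
half [ 0.00270443 -0.0048874   0.67000534] [-0.40299953 -0.20039195  0.00952357]
```

Call:
step_arm(
  moves=[
    [[0, 0, 0.1], [-0.08, -0.037, 0], -1],
    [[0, 0, 0.2], [-0.16, -0.075, 0], -1],
    [[0, 0, 0.3], [-0.25, -0.115, 0.01], -1],
    [[0, 0, 0.4], [-0.34, -0.16, 0.02], -1],
    [[0, 0, 0.5], [-0.43, -0.2, 0.03], -1],
    [[0, 0, 0.6], [-0.52, -0.24, 0.04], -1],
    [[0, 0, 0.7], [-0.61, -0.28, 0.05], -1],
    [[0, 0, 0.8], [-0.7, -0.325, 0.06], -1],
    [[0, 0, 0.9], [-0.77, -0.36, 0.06], -1],
    [[0, 0, 1], [-0.8, -0.374, 0.06], -1],
    [[0, 0, 1], [-0.8, -0.374, 0.06], -1],
  ],
)

```text
time: 25.78
tcp_pos: [0.5326, -0.2041, 0.3301]
eef_rot: [0.974, 0.228, 0.007, -0.002]
force: [-0.4, 0.0, -0.6]
grip_width: 0.092
grip_force: 124.1
```

Call:
step_arm(
  moves=[
    [[0, 0, 0.1], [0, 0, 0], -1],
    [[0, 0, 0.2], [0, 0, 0], -1],
    [[0, 0, 0.34], [0, 0, 0], -1],
    [[0, 0, 0.34], [0, 0, 0], -1],
    [[0, 0, 0.34], [0, 0, 0], -1],
  ],
)

```text
time: 26.4
tcp_pos: [0.5328, -0.2026, 0.3308]
eef_rot: [0.999, -0.034, 0.007, -0.004]
force: [-0.1, -0.6, -1.3]
grip_width: 0.095
grip_force: 124.2
```

```bash
python3 pinchk.py
python3 - <<'E'
from h import *
a=-.073; T=tool([0,0,-1],[np.sin(a),-np.cos(a),0])
for z in(.33,.27,.25,.183): print(z,row([.533,-.203,z],T))
E
```

```text
[ 0.5328 -0.2026  0.3308] [ 0.9994 -0.0345  0.0066 -0.0036] [-0.1469 -0.5605 -1.279 ] [-0.4702  0.1353  1.0732  0.0128  1.9241  1.1741] 0.09479431620101135 26.4
pin_tip pred [243.3 229.7] [array([241.3, 225.5])]
pin_tip pred [414.7 217.3] []
pin pred [239.4 194.6] [array([240. , 191.3])]
pin pred [423.9 209.3] []
pin_grip pred [237.8 180.6] [array([237.1, 181.9])]
pin_grip pred [427.9 205.9] []
[(array([442. , 136.7]), 0.98)] [(1.25, array([432.2, 139.9])), (1.35, array([441.6, 138.9]))]
[(array([193.2, 138.2]), 0.86)] [(1.25, array([195.6, 146.7])), (1.35, array([190.5, 137.2]))]
0.33 (array([-0.0048, -0.008 ,  0.0001]), array([ 0.0008, -0.0005,  0.0016]))
0.27 (array([-0.0048, -0.008 ,  0.0001]), array([-0.0011,  0.0006,  0.1516]))
0.25 (array([-0.0048, -0.008 ,  0.0001]), array([-0.0017,  0.001 ,  0.2016]))
0.183 (array([-0.0048, -0.008 ,  0.0001]), array([-0.0038,  0.0023,  0.369 ]))
```

Call:
step_arm(
  moves=[
    [[-0.0048, -0.008, 0], [0, 0, 0.06], -1],
    [[-0.0048, -0.008, 0], [-0.001, 0.0006, 0.12], -1],
    [[-0.0048, -0.008, 0], [-0.0014, 0.0008, 0.17], -1],
    [[-0.0048, -0.008, 0], [-0.0014, 0.0008, 0.17], -1],
    [[-0.0048, -0.008, 0], [-0.0014, 0.0008, 0.17], -1],
  ],
)

```text
time: 27.52
tcp_pos: [0.5333, -0.2032, 0.2637]
eef_rot: [0.999, -0.037, 0.001, 0.0]
force: [-0.5, 0.2, -0.7]
grip_width: 0.099
grip_force: 124.1
```

```bash
python3 pinchk.py | head -8
python3 - <<'E'
from h import *
st=get_state();s=snapshot('scene');Rt=R.from_quat(st['eef_rot'])
for q in('pin','pin_tip'):
  for m in models.masks_of(s,q):
    ys,xs=np.nonzero(m['mask']);
    if abs(xs.mean()-242)<15: 
      print(q,m['conf'],[(y,round(xs[ys==y].mean(),1),(ys==y).sum()) for y in range(ys.min(),ys.max()+1,2)])
for d in(0,.02,.06,.095): print(d,proj(s,st['tcp_pos']+Rt.apply([0,0,d])))
print(proj(s,[.533,-.203,.16]))
a=-.073; T=tool([0,0,-1],[np.sin(a),-np.cos(a),0])
for z in(.21,.183): print(z,row([.533,-.203,z],T))
E
```

```text
[ 0.5333 -0.2032  0.2637] [ 0.9993 -0.0365  0.0007  0.0003] [-0.5411  0.1821 -0.7033] [-0.4634  0.1289  1.2127  0.0001  1.7985  1.1805] 0.09947937537565045 27.525
pin_tip pred [245.2 258.4] [array([241.8, 257.6]), array([249.1, 258.3])]
pin_tip pred [408.6 224.1] [array([407.9, 225.7])]
   tool frame mm [-4.8183  0.9174 95.3595] err 0.00264159731735439
pin pred [242.1 226.3] [array([243.1, 223.8])]
pin pred [416.2 216.9] [array([416.8, 215.6])]
   tool frame mm [ 1.5649 -0.7122 13.9818] err 0.0006111571049564979
pin_grip pred [240.9 213.5] [array([241.4, 216.6])]
pin 0.81 [(206, np.float64(243.5), np.int64(2)), (208, np.float64(243.5), np.int64(4)), (210, np.float64(241.5), np.int64(8)), (212, np.float64(241.0), np.int64(9)), (214, np.float64(241.5), np.int64(8)), (216, np.float64(241.5), np.int64(8)), (218, np.float64(241.5), np.int64(8)), (220, np.float64(242.0), np.int64(7)), (222, np.float64(242.0), np.int64(9)), (224, np.float64(242.0), np.int64(11)), (226, np.float64(242.0), np.int64(11)), (228, np.float64(242.5), np.int64(8)), (230, np.float64(242.5), np.int64(6)), (232, np.fl
[... 1087 characters left out ...]
4)), (236, np.float64(243.0), np.int64(5)), (238, np.float64(243.0), np.int64(5)), (240, np.float64(244.0), np.int64(5)), (242, np.float64(244.0), np.int64(5)), (244, np.float64(244.0), np.int64(5)), (246, np.float64(244.0), np.int64(5)), (248, np.float64(244.5), np.int64(4)), (250, np.float64(244.5), np.int64(2))]
0 [241.29663151 217.50883876]
0.02 [242.16039239 226.58314371]
0.06 [243.82411924 244.06155154]
0.095 [245.21409834 258.6640817 ]
[245.48409542 261.81014687]
0.21 (array([-0., -0., -0.]), array([0.000e+00, 1.000e-04, 1.315e-01]))
0.183 (array([-0., -0., -0.]), array([0.00e+00, 1.00e-04, 1.99e-01]))<stdin>:7: RuntimeWarning: Mean of empty slice.
  ret = ret.dtype.type(ret / rcount)
```

The pin hangs straight in the hand and over its fork. Lowering.

Call:
step_arm(
  moves=[
    [[0, 0, 0], [0, 0, 0.03], -1],
    [[0, 0, 0], [0, 0, 0.06], -1],
    [[0, 0, 0], [0, 0, 0.06], -1],
  ],
)

```text
time: 28.55
tcp_pos: [0.5321, -0.2025, 0.2361]
eef_rot: [0.999, -0.037, -0.002, -0.001]
force: [0.7, -0.1, -1.0]
grip_width: 0.096
grip_force: 124.1
```

Call:
step_arm(
  moves=[
    [[0, 0, 0], [0, 0, 0.03], -1],
    [[0, 0, 0], [0, 0, 0.06], -1],
    [[0, 0, 0], [0, 0, 0.072], -1],
    [[0, 0, 0], [0, 0, 0.072], -1],
  ],
)

```text
time: 29.05
tcp_pos: [0.5327, -0.2028, 0.2091]
eef_rot: [0.999, -0.037, -0.001, -0.0]
force: [-0.1, 0.9, -0.5]
grip_width: 0.098
grip_force: 124.1
```

```bash
python3 -c "
from h import *
st=get_state();print(st['tcp_pos'],st['force'],st['ft_torque'])"
```

```text
[ 0.53270616 -0.20283232  0.20910423] [-0.14185328  0.91468109 -0.4539393 ] [0.03341718 0.01095986 0.04438228]
```

Call:
step_arm(
  moves=[
    [[0, 0, 0], [0, 0, 0.03], -1],
    [[0, 0, 0], [0, 0, 0.05], -1],
    [[0, 0, 0], [0, 0, 0.06], -1],
    [[0, 0, 0], [0, 0, 0.06], -1],
  ],
)

```text
time: 29.55
tcp_pos: [0.5328, -0.2029, 0.1852]
eef_rot: [0.999, -0.037, -0.0, -0.0]
force: [-0.5, -0.4, -0.5]
grip_width: 0.095
grip_force: 124.1
```

Call:
step_arm(
  moves=[
    [[0, 0, 0], [0, 0, 0.005], -1],
    [[0, 0, 0], [0, 0, 0.005], -1],
  ],
)

```text
time: 29.8
tcp_pos: [0.5331, -0.203, 0.184]
eef_rot: [0.999, -0.037, 0.0, 0.0]
force: [0.7, -0.4, -0.2]
grip_width: 0.092
grip_force: 124.1
```

Call:
step_arm(
  moves=[
    [[0, 0, 0], [0, 0, 0.005], -1],
    [[0, 0, 0], [0, 0, 0.005], -1],
  ],
)

```text
time: 30.05
tcp_pos: [0.5329, -0.2029, 0.1817]
eef_rot: [0.999, -0.037, -0.0, -0.0]
force: [-0.5, 0.9, -1.0]
grip_width: 0.098
grip_force: 124.1
```

Call:
step_arm(
  moves=[
    [[0, 0, 0], [0, 0, 0.004], -1],
    [[0, 0, 0], [0, 0, 0.004], -1],
  ],
)

```text
time: 30.3
tcp_pos: [0.5331, -0.203, 0.1805]
eef_rot: [0.999, -0.037, 0.0, 0.0]
force: [0.4, 0.0, -0.1]
grip_width: 0.094
grip_force: 124.4
```

Call:
step_arm(
  moves=[
    [[0, 0, 0], [0, 0, 0.004], -1],
    [[0, 0, 0], [0, 0, 0.004], -1],
  ],
)

```text
time: 30.55
tcp_pos: [0.5335, -0.2031, 0.1805]
eef_rot: [0.999, -0.036, 0.001, 0.0]
force: [-0.4, 0.6, 5.8]
grip_width: 0.096
grip_force: 125.0
```

Seated at the original grasp height with 5.8 N. Releasing gently and withdrawing.

Call:
step_arm(
  moves=[
    [[0, 0, 0], [0, 0, -0.003], -1],
    [[0, 0, 0], [0, 0, -0.003], -0.8],
    [[0, 0, 0], [0, 0, -0.003], -0.6],
    [[0, 0, 0], [0, 0, -0.003], -0.4],
    [[0, 0, 0], [0, 0, -0.003], -0.2],
    [[0, 0, 0], [0, 0, -0.003], -0.1],
    [[0, 0, 0], [0, 0, -0.003], -0.1],
    [[0, 0, 0], [0, 0, -0.05], -0.1],
    [[0, 0, 0], [0, 0, -0.12], -0.1],
    [[0, 0, 0], [0, 0, -0.3], -0.1],
    [[0, 0, 0], [0, 0, -0.4], -0.1],
    [[0, 0, 0], [0, 0, -0.4], -0.1],
  ],
  squeeze=20,
)

```text
time: 32.05
tcp_pos: [0.5343, -0.2036, 0.3467]
eef_rot: [0.999, -0.037, 0.006, 0.003]
force: [-0.4, -0.3, -0.5]
grip_width: 0.45
grip_force: 0.0
```

Run:
```python
from lift import *
st=get_state();print(st['tcp_pos'],st['grip_width'],st['force'],st['time'])
s=snapshot('scene');t=snapshot('top')
for n,S in(('s',s),('t',t)):
  for q in('pin','pin_grip','pipette_a','lid_lip','jar','wash','cap','beaker'): print(n,q,[(np.round(d['pixel'],1),round(d['conf'],2)) for d in models.spot_point(S,q)[:3]])
print('lip1.35',proj(s,W(*lip(1.35))))
a=cv2.imread('pics/scene0.png');b=cv2.cvtColor(s['pixels'],cv2.COLOR_RGB2BGR)
d=cv2.GaussianBlur(cv2.absdiff(a,b).max(2),(5,5),0)>22
n,l,stt,c=cv2.connectedComponentsWithStats(d.astype(np.uint8));print([(x[:5].tolist()) for x in stt[1:] if x[4]>25])
```

```text
[ 0.5343 -0.2036  0.3467] 0.44974569403585535 [-0.3766 -0.2551 -0.4691] 32.05
s pin [(array([243.3, 259.4]), 0.55), (array([346.1, 290.8]), 0.49), (array([221.4, 351.5]), 0.37)]
s pin_grip [(array([246.7, 253.1]), 0.83), (array([352.9, 282.8]), 0.52)]
s pipette_a [(array([162.4, 309.4]), 0.79), (array([191. , 284.1]), 0.65), (array([206.8, 284.1]), 0.61)]
s lid_lip [(array([442.3, 137.5]), 0.56)]
s jar [(array([381.6, 191.9]), 0.84)]
s wash [(array([293.8, 393.8]), 0.74), (array([244.7, 252.3]), 0.4)]
s cap [(array([243.8, 256.3]), 0.7), (array([159.6, 308.2]), 0.6)]
s beaker [(array([194.6, 286.7]), 0.97)]
t pin [(array([315. , 198.1]), 0.82), (array([224.9, 247.7]), 0.73), (array([242.1, 328.3]), 0.66)]
t pin_grip []
t pipette_a [(array([454.2, 226.8]), 0.84), (array([498.3, 230. ]), 0.74), (array([353.5, 152.3]), 0.16)]
t lid_lip []
t jar [(array([156.6, 289.9]), 0.65), (array([242.9, 205.6]), 0.46)]
t wash [(array([421.5, 161.4]), 0.71), (array([229.9, 246.7]), 0.7)]
t cap [(array([347. , 302.3]), 0.6)]
t beaker []
lip1.35 [441.5815 138.8825]
[[0, 0, 115, 74, 4678], [39, 0, 13, 6, 52], [166, 0, 106, 172, 8106], [123, 100, 29, 37, 628], [174, 114, 15, 15, 113], [363, 126, 98, 121, 5614], [124, 138, 27, 20, 347], [0, 157, 27, 58, 1055], [298, 257, 12, 48, 370], [327, 274, 35, 39, 345]]
```

Everything except the lid is unchanged from the first picture, with one exception. The green look-alike tipped over by itself: it was already lying down in the second picture set, before my first arm move. The metal pin is back in its place, the lid is at 1.35 rad, and the arm is clear.

```bash
python3 -c "
from bench import bot
print(bot.sign_off())"
```

```text
the job is handed in; nothing more can be done
None
```

The job is handed in: the lid was released with the pin and swung fully open to its stop, the pin hangs back in its own fork, and the arm moved nothing else; the green look-alike pin fell over before the arm first moved.

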